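# Open the stock cage's gate

### The job

Lift the knobbed latch bar of the stock cage out of its catch, feeling your way because the catch is clamped at a different height every time and bends if the bar is forced against it, and gently swing the gate open to about a right angle. Then let go, with the bar lowered again and the gate left standing wide open. Leave all jars, bottles and boxes where they stand.

Things in the scene. Friction and masses are not known exactly. Their poses are not given: they have to be found in the camera images.
- cage: open-topped stock cage of grey steel frame and wires, 250 mm wide, 210 mm deep, walls 120 mm high. Origin on the table in the middle of its gate opening; its +x points into the cage (away from the gate's opening side), +y to the hinge side, z up. Turned by up to 0.3 rad. It does not move.
- gate (a joint): angle of the wire gate (195 mm wide, 12 mm thick, top edge at 126 mm) about its upright hinge: 0 shut, grows as the free end swings out along the cage's -x, seen from above clockwise; stop at 1.75. It is stiff enough (about 0.12 N m) to stay where it is left. It starts shut or up to 0.012 open.
- gate_hinge (a point): point on the gate's hinge axis at table level, 110 mm along the cage's +y from the cage's origin
- bar (a joint): angle of the latch bar about its pivot: 0 lowered, level, resting on a pin of the gate; grows as the free end is lifted (up to 0.6). It weighs 120 to 210 g and falls back by itself.
- bar_pivot (a point): the bar's pivot on the gate's outer face, 30 mm from the hinge axis along the gate, 14 mm out from the gate's middle plane, 117 mm above the table. The bar is flat steel, 8 mm thick, 10 mm high (its underside at 112 mm when lowered), and reaches 205 mm from the pivot past the gate's free edge, through the catch.
- bar_knob (a point): middle of the bar's black knob, an upright cylinder 22 mm in diameter and 24 mm high on a 10 mm stem, 100 mm along the bar from the pivot and 48 mm above the bar's centre line (165 mm above the table when lowered, 39 mm above the gate's top edge). It moves on an arc about the pivot as the bar is lifted.
- post: fixed latch post, 16 by 20 mm, 195 mm high, 108 mm along the cage's -y from its origin; origin at its foot. A dark steel catch is clamped on its outer face at an unmeasured height: the top of the catch's lip is anywhere from 4 to 40 mm above the lowered bar's underside, so feel for lip or hood with the bar. More than about 12 N of the bar on the catch bends it.
- catch_column (a point): point on the post's outer face at table level, under the catch, 188 mm from the bar's pivot. The catch above is 12 mm wide along the bar: an upturned lip, 6 mm thick, 4 mm in front of the bar, and a hood over the bar. The slot between the lip's top and the hood's underside is 20 mm high; the bar must be lifted level with it and leave outwards through it.
- jar_in: amber jar, 60 mm wide, 95 mm high, in the cage; origin under its foot
- tin_in: tin, 68 mm wide, 80 mm high, in the cage; origin under its foot
- syrup: tall grey syrup bottle, 68 mm wide, 240 mm high, outside the cage on the latch side; origin under its foot
- carton: upright carton, 65 by 90 by 190 mm, outside the cage on the hinge side; origin under its foot
- tin: steel tin, 72 mm wide, 85 mm high, in front of the latch side; origin under its foot
- tape: roll of tape, 90 mm wide, 45 mm high, on the hinge side; origin under its foot
- jar: clear jar with a white lid, 70 mm wide, 100 mm high, in front of the latch side; origin under its foot

How it is judged:
On the way, in this order (a step that is already met when the one before it is completed fails the run):
1. the bar is lifted while the gate is still shut (value of joint bar above 0.03 rad and value of joint gate below 0.05 rad), for 0.1 s.
2. the gate has swung clear of the catch (value of joint gate above 0.3 rad), for 0.1 s.
At the end, for the whole second after the job is handed in: the gate stands open by at least 1.22 rad (70 degrees) and at rest, and the bar is lowered again (below 0.04 rad) (value of joint gate above 1.22 rad and value of joint bar below 0.04 rad and velocity of joint gate between -0.05 and 0.05 rad/s); the robot touches nothing.
It fails at once if the bar is forced against its catch with more than 12 N (contact force between bar and post above 12 N).
It fails at once if the gate is flung (faster than 2 rad/s) (velocity of joint gate above 2 rad/s).
It fails at once if a jar, bottle, tin, carton or tape roll is moved by more than 25 mm (distance of any of jar_in, tin_in, syrup, carton, tin, tape, jar from where it was at the start of the episode above 0.025 m).
It fails at once if one of them is tipped over (angle between any of jar_in, tin_in, syrup, carton, tin, tape, jar's own z axis and vertical above 0.3 rad).
It also fails if it takes over 54 s, if anything falls off the work surface, if the arm or the gripper's body presses on something with over 40 N, if the wrist force passes 120 N, or if a joint passes its speed limit or range.

### The arm

A 7-joint arm with a two-finger parallel gripper is mounted at the origin on the work surface. World frame = base frame: x ahead of the robot, y to its left, z up, the work surface at z = 0. Lengths are in m, angles in rad, forces in N, time in s.
With the tool pointing down it reaches from about 0.35 to 0.9 m from the base axis. Payload 8.1 kg.
Tool frame: the origin (TCP) lies at the very end of the fingers, on their centre line; the grasp point (between the pads) lies 19 mm behind it (r.tcp_to_grasp is the distance from the TCP to the grasp point, in m); z points along the fingers, x is the direction in which the jaws open and shut, and the axes are right-handed (so a half turn about z gives the same grasp; the last joint's range is limited). The gripper opens to 92 mm and grips with 3 to 60 N. Pads are 19 mm wide; open, the fingers measure 130 mm over their backs; the gripper's body (75 mm by 190 mm) begins 47 mm behind the grasp point.
Start: joints at [-1.391, 0.434, 0.025, 1.573, -0.012, 1.134, -0.075], TCP at [0.174, 0.6, 0.227] pointing down, gripper open.
Joint ranges: [-2.62, 2.62], [-0.44, 2.09], [-1.27, 1.32], [0.08, 2.57], [-1.32, 4.46], [0.12, 2], [-2.74, 2.74]. Speed limits (rad/s): [2.22, 2.22, 3.01, 3.01, 3.14, 3.14, 3.14].

### API

Orientations are given as a rotation vector (axis times angle).
In Python, from bench import r gives the robot as it stands.
- The arm moves only by the tool carry_out, never from a script. Its arguments are lists of equal length, an entry for each row: "hand": the finger opening in mm, from 0 to 91.8; "travel": the shift along the world's x, y, z in mm, a list of three; "yaw": the turn about the world's z in rad. A call has exactly 5 rows; each row shifts and turns the commanded pose from where the row before left it; what a row does not reach is not made up. A row lasts 1/8 s, in which the tool goes at most 62.5 mm and 10.7 degrees, less where a joint would pass 70% of its speed; a pose out of reach is approached as far as the arm can. A call with a gripper value outside its range is refused whole. The fingers move at their own pace and stop on an object; the grip force is fixed at half the most. Time passes only in rows, so rows that do not move let the fingers close, or fill a call up. It gives the time, the measured TCP pose, the force and the opening at its end, in the units of the state.
- r.get_obs(): the state, without advancing time (a new reading comes with each control period).
- r.capture(name): name is "side" or "top"; returns a dict with "img" (400x640x3 uint8, blue, green, red), "intrinsics" (3x3 intrinsics, pixels), "origin" and "attitude" of the camera in the world. Camera axes: x right, y down, z forward; pixel columns grow to the right and rows downward; lengths in m; the calibration is good to about 2 mm. A picture is of the moment at which its call begins. There is no depth.
- r.close_job(): hands the job in, once; it reports no verdict.
The state is a dict: "time": time; "joint_pos": joint angles; "joint_vel": joint speeds; "tau": joint torques, N m; "tool_pos": TCP position; "orientation": TCP orientation; "force": force on the tool from outside, world axes, zero at the start; "wrist_torque": the same for the moment, N m; "grip_width": finger opening in m.
Only numpy, scipy, OpenCV 4.12 (cv2) and the standard library are available. Lean on these libraries where they do the work, as an engineer would, in place of code of your own. Each camera call takes 0.05 s, during which the arm holds its last target.

## Working session

There is one attempt and no reset: what is moved stays moved. The work goes in short steps, Python scripts to look and compute and a tool call to move; the robot and the scene stay as the last step left them, time stands still between calls to the robot, and variables do not carry over. Pictures are saved under pics/ and viewed, and the job is handed in when it is done.

Besides the shell and the picture viewer there is one more tool, called after ">>>" as name([rows], argument=value, ...), one row to a line, values as JSON. carry_out: Moves the arm, as the interface text tells. Its arguments: {"type":"object","properties":{"hand":{"type":"array"},"travel":{"type":"array"},"yaw":{"type":"array"}},"required":["hand","travel","yaw"]}

```bash
ls; mkdir -p pics
python3 - <<'E'
from bench import r
import cv2,numpy as np
np.set_printoptions(precision=4,suppress=True)
for n in("side","top"):
    c=r.capture(n); cv2.imwrite(f"pics/{n}0.png",c["img"]); print(n,c["intrinsics"],c["origin"],c["attitude"])
    np.savez(f"{n}0.npz",**c)
o=r.get_obs()
for k in o: print(k,o[k])
E
```

```text
pics
side [[396.7048   0.     320.4199]
 [  0.     396.7048 197.033 ]
 [  0.       0.       1.    ]] [ 0.5177 -0.7062  0.872 ] [-2.3884  0.099  -0.0362]
top [[382.2408   0.     320.1733]
 [  0.     382.2408 202.5612]
 [  0.       0.       1.    ]] [ 0.5029 -0.0083  1.0585] [-2.173   2.1842 -0.1235]
time 0.1
joint_pos [-1.3906  0.4352  0.025   1.574  -0.0116  1.134  -0.0751]
joint_vel [-0.     -0.002   0.0014 -0.0039  0.     -0.0013 -0.0001]
tau [  0.0027 -66.9122   0.9879 -31.5147  -0.0605   0.0375   0.    ]
tool_pos [0.1743 0.5997 0.226 ]
orientation [ 2.5116  1.8856 -0.0016]
force [-0.5377 -0.8189 -0.0792]
wrist_torque [-0.0618 -0.0016 -0.0399]
grip_width 0.09197546669903119
```

View pics/side0.png

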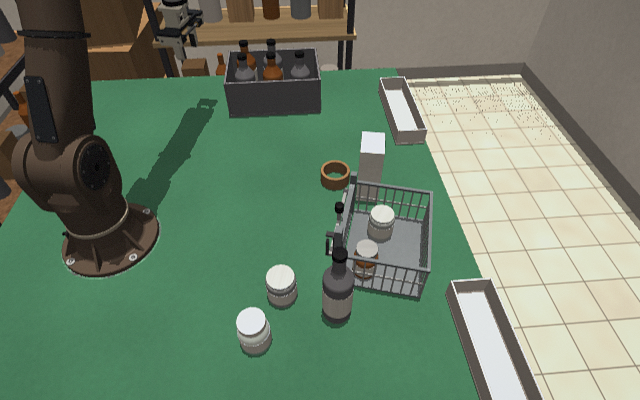

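View pics/top0.png

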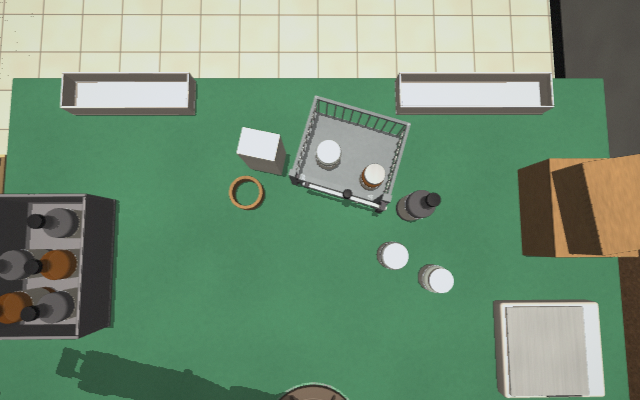

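The top view shows the cage near (350,155), its gate facing the robot, with the black knob at (347,194). The syrup is at (420,205), the tape at (246,193) and the carton at (262,150). I'll zoom in next.

```bash
cat > h.py <<'E'
import numpy as np,cv2
from scipy.spatial.transform import Rotation as R
np.set_printoptions(precision=4,suppress=True)
def load(f): return dict(np.load(f))
def ray(c,u,v):
    d=R.from_rotvec(c["attitude"]).apply(np.linalg.inv(c["intrinsics"])@[u,v,1]); return np.array(c["origin"]),d
def onz(c,u,v,z):
    o,d=ray(c,u,v); return o+d*(z-o[2])/d[2]
def proj(c,p):
    q=R.from_rotvec(c["attitude"]).inv().apply(np.array(p)-c["origin"]); w=c["intrinsics"]@q; return w[:2]/w[2]
def tri(c1,p1,c2,p2):
    o1,d1=ray(c1,*p1);o2,d2=ray(c2,*p2)
    s=np.linalg.lstsq(np.c_[d1,-d2],o2-o1,rcond=None)[0]
    a=o1+d1*s[0];b=o2+d2*s[1]; return (a+b)/2,np.linalg.norm(a-b)
E
python3 - <<'E'
import cv2
a=cv2.imread("pics/top0.png")[85:225,270:460]; cv2.imwrite("pics/top0z.png",cv2.resize(a,None,fx=4,fy=4,interpolation=2))
a=cv2.imread("pics/side0.png")[165:305,300:450]; cv2.imwrite("pics/side0z.png",cv2.resize(a,None,fx=4,fy=4,interpolation=2))
E
```

```text
(no output)
```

View pics/top0z.png

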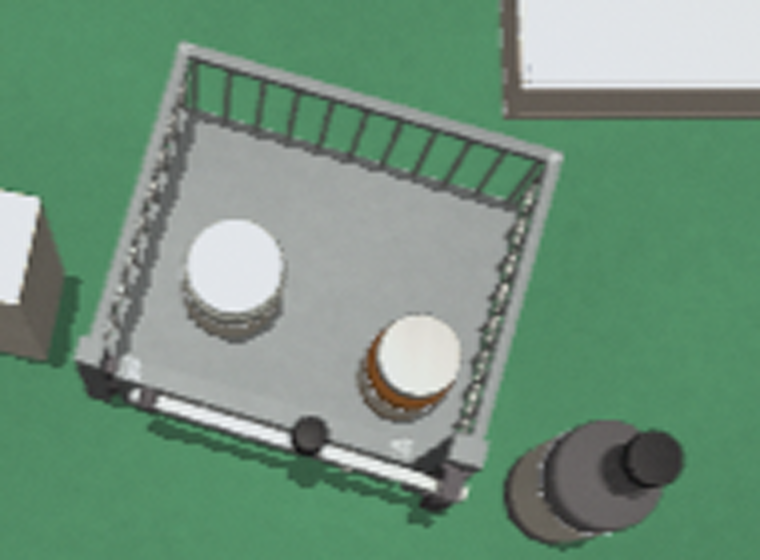

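View pics/side0z.png

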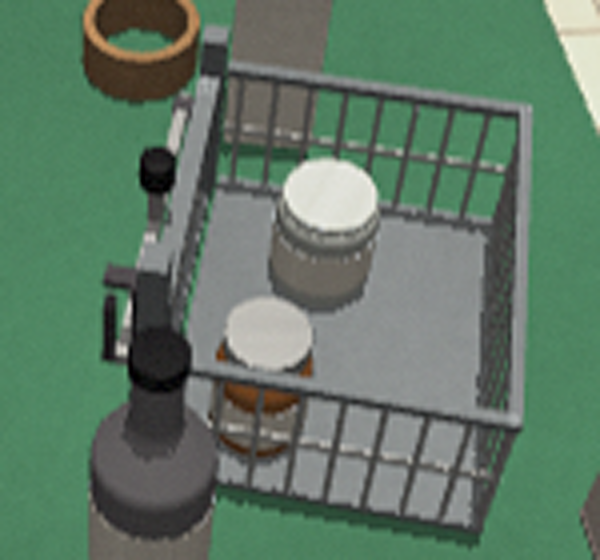

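Run:
```python
from h import *
T=load("top0.npz");S=load("side0.npz")
t=lambda x,y:((x+.5)/4+270-.5,(y+.5)/4+85-.5); s=lambda x,y:((x+.5)/4+300-.5,(y+.5)/4+165-.5)
K,e=tri(T,t(310,435),S,s(157,172)); print("knob",K,e)
print("knob z165",onz(T,*t(310,437),165e-3))
a=onz(T,*t(188,50),.12);b=onz(T,*t(556,157),.12);d=b-a;print("rear",a,b,np.linalg.norm(d),np.arctan2(d[1],d[0])+np.pi/2)
a=onz(T,*t(150,401),.122);b=onz(T,*t(435,484),.122);d=b-a;print("bar",a,b,np.linalg.norm(d),np.arctan2(d[1],d[0])+np.pi/2)
for n,x,y,z in(("carton",15,245,.19),("syruptop",655,460,.24),):print(n,onz(T,*t(x,y),z))
for n,u,v,z in(("tape",246.5,193,.0225),("tin/jar",396,256,.09),("jar",441,280,.1),("carton",261,144,.19)):print(n,onz(T,u,v,z))
# model
psi=np.arctan2(d[1],d[0])+np.pi/2
```

```text
knob [ 0.6116 -0.086   0.1653] 0.0006891636268272277
knob z165 [ 0.6107 -0.086   0.165 ]
rear [ 0.8635 -0.0157  0.12  ] [ 0.7937 -0.2478  0.12  ] 0.24243690091747871 -0.2921801435687872
bar [0.6387 0.0089 0.122 ] [ 0.5864 -0.1666  0.122 ] 0.18311515883277804 -0.2896267807551429
carton [0.7202 0.0855 0.19  ]
syruptop [ 0.5884 -0.2662  0.24  ]
tape [0.6315 0.1758 0.0225]
tin/jar [ 0.4617 -0.2138  0.09  ]
jar [ 0.4023 -0.3223  0.1   ]
carton [0.7247 0.1141 0.19  ]
```

Run:
```python
import cv2
a=cv2.imread("pics/side0.png")[222:262,315:365]; cv2.imwrite("pics/side0c.png",cv2.resize(a,None,fx=12,fy=12,interpolation=0))
```

```text
(no output)
```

View pics/side0c.png

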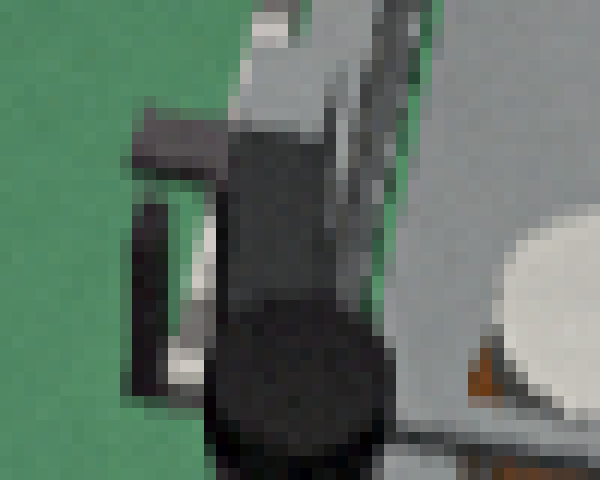

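Run:
```python
from h import *
S=load("side0.npz");T=load("top0.npz")
psi=-.290;X=np.array([np.cos(psi),np.sin(psi),0]);Y=np.array([-np.sin(psi),np.cos(psi),0])
K=np.array([.6112,-.086,0]);O=K+.014*X+.020*Y;H=O+.11*Y;print("O",O,"H",H)
s=lambda x,y:((x+.5)/12+315-.5,(y+.5)/12+222-.5)
def pl(u,v,yc):
    o,d=ray(S,u,v); k=(yc-(o-O)@Y)/(d@Y); p=o+k*d; return (p-O)@X,p[2]
for n,x,y,yc in(("lip top back",150,200,-.102),("hood bottom near",150,172,-.114),("hood top back",185,112,-.102),("lip bottom near",145,395,-.114),("bar end",185,360,-.125),):
    print(n,pl(*s(x,y),yc))
for z in(.112,.122): print("bar end proj",(proj(S,O+X*-.014+Y*-.125+[0,0,z])+.5-[315,222])*12)
```

```text
O [ 0.6303 -0.0708  0.    ] H [0.6618 0.0346 0.    ]
lip top back (np.float64(-0.026175986467437132), np.float64(0.14804530401308824))
hood bottom near (np.float64(-0.02403970136066396), np.float64(0.17263636344982325))
hood top back (np.float64(-0.019863313986214333), np.float64(0.1766028658928187))
lip bottom near (np.float64(-0.024299956095229173), np.float64(0.10135915197975409))
bar end (np.float64(-0.01468587636218259), np.float64(0.13112483593209645))
bar end proj [187.469  419.2073]
bar end proj [188.299  389.0554]
```

>>> carry_out([
  [22,-34,4],
  [22,-34,0],
  [22,-34,0],
  [22,-34,0],
  [22,-34,0],
], hand=[60,60,60,60,60], yaw=[-0.08,-0.08,-0.08,-0.08,-0.08])

```text
time: 0.72
tool_pos: [0.285, 0.4288, 0.2305]
orientation: [2.839, 1.345, -0.0]
force: [-0.3, -0.4, 0.9]
grip_width: 0.06
```

>>> carry_out([
  [22,-34,0],
  [22,-34,0],
  [22,-34,0],
  [22,-34,0],
  [22,-34,0],
], hand=[60,60,60,60,60], yaw=[-0.08,-0.08,-0.08,-0.08,-0.08])

```text
time: 1.35
tool_pos: [0.3948, 0.2589, 0.2306]
orientation: [3.049, 0.755, -0.0]
force: [-0.2, 0.8, 0.6]
grip_width: 0.0601
```

>>> carry_out([
  [22,-34,0],
  [22,-34,0],
  [22,-34,0],
  [22,-34,0],
  [22,-34,0],
], hand=[60,60,60,60,60], yaw=[-0.08,-0.08,-0.08,-0.08,-0.08])

```text
time: 1.98
tool_pos: [0.5048, 0.0891, 0.2306]
orientation: [3.139, 0.134, -0.001]
force: [-0.3, 0.5, 0.5]
grip_width: 0.0598
```

>>> carry_out([
  [27,-44,0],
  [27,-44,0],
  [26,-43,0],
  [26,-44,0],
  [0,0,0],
], hand=[60,60,60,60,60], yaw=[-0.094,-0.094,-0.094,-0.094,0])

```text
time: 2.6
tool_pos: [0.611, -0.0897, 0.2303]
orientation: [3.104, -0.461, 0.0]
force: [-0.3, 0.2, -0.2]
grip_width: 0.06
```

```bash
cat > snap.py <<'E'
import sys
from bench import r
from h import *
k=sys.argv[1]
for n in("side","top"):
    c=r.capture(n); np.savez(f"{n}{k}.npz",**c); im=c["img"]
    a=im[165:305,280:430] if n=="side" else im[100:260,250:430]
    cv2.imwrite(f"pics/{n}{k}.png",cv2.resize(a,None,fx=4,fy=4,interpolation=2)[:600])
o=r.get_obs()
for q in("time","joint_pos","tool_pos","orientation","force","wrist_torque","grip_width"): print(q,np.round(o[q],4))
E
python3 snap.py 1
```

```text
time 2.7
joint_pos [-0.3783  0.4633  0.6386  1.6274 -0.2958  1.1508  0.0432]
tool_pos [ 0.6101 -0.085   0.2301]
orientation [ 3.1088 -0.4518 -0.0019]
force [-0.0626  1.9479 -0.3769]
wrist_torque [-0.0728  0.105  -0.0139]
grip_width 0.06
```

View pics/side1.png

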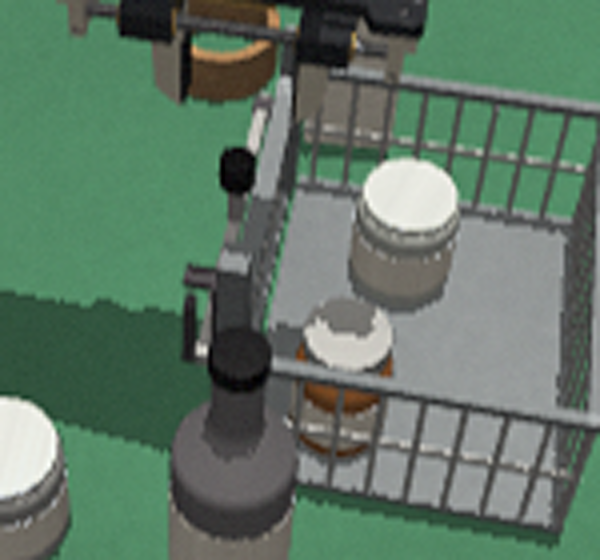

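The side view shows the fingers open above the knob (crop 237,170), astride the gate line. Next I descend and close in stages.

>>> carry_out([
  [1,-1,-20],
  [0,0,-20],
  [0,0,-20],
  [0,0,-12],
  [0,0,-11],
], hand=[60,60,60,60,60], yaw=[0,0,0,0,0])

```text
time: 3.32
tool_pos: [0.6114, -0.0848, 0.1474]
orientation: [-3.109, 0.449, -0.0]
force: [-0.1, -0.3, 0.7]
grip_width: 0.0596
```

>>> carry_out([
  [0,0,0],
  [0,0,0],
  [0,0,0],
  [0,0,0],
  [0,0,0],
], hand=[50,45,40,35,30], yaw=[0,0,0,0,0])

```text
time: 3.95
tool_pos: [0.6115, -0.0859, 0.1479]
orientation: [-3.109, 0.451, -0.0]
force: [-0.3, -0.5, -0.5]
grip_width: 0.0317
```

```bash
python3 snap.py 2
```

```text
time 4.05
joint_pos [-0.3457  0.5434  0.5965  1.722  -0.3558  0.9862  0.0949]
tool_pos [ 0.6115 -0.0858  0.1478]
orientation [-3.109   0.451  -0.0002]
force [-0.4469  0.6561 -0.3571]
wrist_torque [-0.0647  0.0464 -0.0007]
grip_width 0.0303
```

View pics/side2.png

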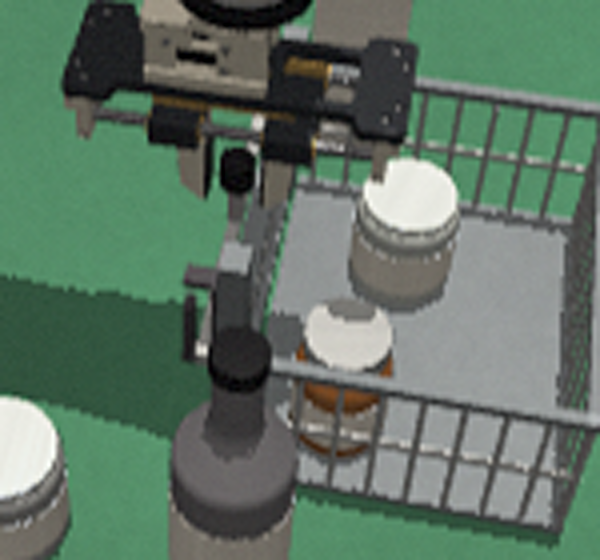

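The knob at (237,170) lies centred between the two fingertips. Closing on it.

>>> carry_out([
  [0,0,0],
  [0,0,0],
  [0,0,0],
  [0,0,0],
  [0,0,0],
], hand=[27,25,23,21,20], yaw=[0,0,0,0,0])

```text
time: 4.68
tool_pos: [0.6116, -0.0859, 0.1478]
orientation: [3.109, -0.451, 0.0]
force: [1.3, -0.3, -0.2]
grip_width: 0.021
```

>>> carry_out([
  [0,0,0],
  [0,0,0],
  [0,0,0],
  [0,0,0],
  [0,0,0],
], hand=[18,18,18,18,18], yaw=[0,0,0,0,0])

```text
time: 5.3
tool_pos: [0.6114, -0.0858, 0.1478]
orientation: [3.109, -0.451, 0.0]
force: [0.9, 0.4, -0.1]
grip_width: 0.0213
```

>>> carry_out([
  [0.4,1.5,3.0],
  [0.5,1.5,2.9],
  [0.5,1.6,2.9],
  [0.5,1.6,2.8],
  [0.5,1.7,2.8],
], hand=[18,18,18,18,18], yaw=[0,0,0,0,0])

```text
time: 5.92
tool_pos: [0.6135, -0.0776, 0.1621]
orientation: [-3.109, 0.451, 0.001]
force: [0.1, 0.0, -5.3]
grip_width: 0.0214
```

```bash
python3 snap.py 3
```

```text
time 6.025
joint_pos [-0.3643  0.5301  0.6045  1.7036 -0.3451  1.0166  0.0725]
tool_pos [ 0.6137 -0.0775  0.1623]
orientation [-3.1089  0.4504  0.0005]
force [-0.7689 -0.6401 -4.3862]
wrist_torque [-0.2988  0.3709  0.0142]
grip_width 0.0214
```

View pics/side3.png

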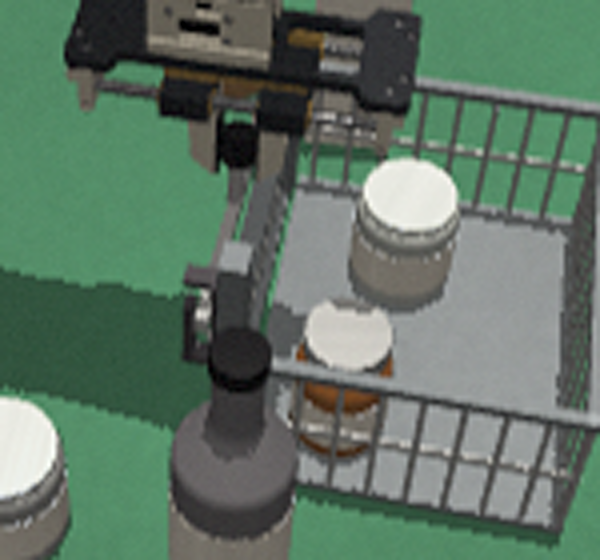

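The bar end, at crop (203,315), has risen and is still behind the lip. I'll keep feeling upward in small steps.

>>> carry_out([
  [0.3,0.9,1.4],
  [0.3,0.9,1.3],
  [0.2,0.6,0.9],
  [0.2,0.6,0.9],
  [0,0,0],
], hand=[18,18,18,18,18], yaw=[0,0,0,0,0])

```text
time: 6.65
tool_pos: [0.6148, -0.0747, 0.1666]
orientation: [-3.109, 0.451, 0.0]
force: [-1.4, 1.6, -4.8]
grip_width: 0.0213
```

>>> carry_out([
  [0.1,0.4,0.5],
  [0.1,0.3,0.5],
  [0.1,0.3,0.4],
  [0,0,0],
  [0,0,0],
], hand=[18,18,18,18,18], yaw=[0,0,0,0,0])

```text
time: 7.28
tool_pos: [0.6152, -0.0738, 0.168]
orientation: [-3.109, 0.451, -0.0]
force: [-0.4, 2.6, -6.9]
grip_width: 0.0211
```

```bash
python3 snap.py 4
python3 - <<'E'
import cv2
a=cv2.imread  
from h import *
S=load("side4.npz")["img"][218:262,315:365]; cv2.imwrite("pics/side4c.png",cv2.resize(S,None,fx=12,fy=12,interpolation=0))
E
```

```text
time 7.375
joint_pos [-0.3723  0.5257  0.6075  1.6951 -0.3412  1.0284  0.0623]
tool_pos [ 0.6152 -0.0738  0.168 ]
orientation [-3.1089  0.4508 -0.0001]
force [-0.5113  2.1343 -5.5634]
wrist_torque [ 0.0736  0.2717 -0.0128]
grip_width 0.0212
```

View pics/side4c.png

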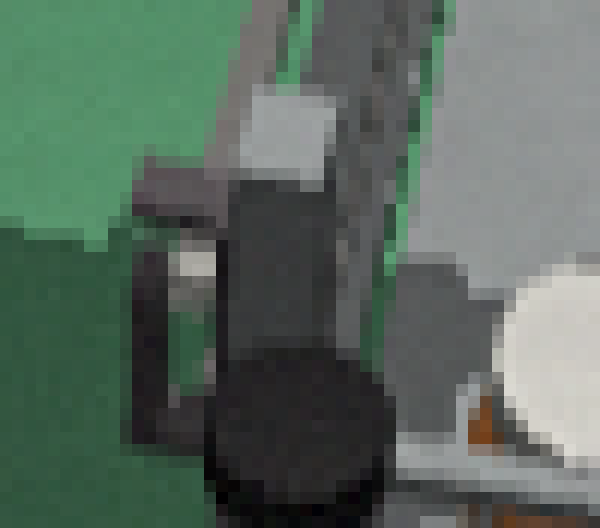

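Run:
```python
from h import *
S=load("side4.npz")
psi=-.290;X=np.array([np.cos(psi),np.sin(psi),0]);Y=np.array([-np.sin(psi),np.cos(psi),0])
O=np.array([.6303,-.0708,0])
s=lambda x,y:((x+.5)/12+315-.5,(y+.5)/12+218-.5)
def pl(u,v,yc):
    o,d=ray(S,u,v); k=(yc-(o-O)@Y)/(d@Y); p=o+k*d; return np.array([(p-O)@X,p[2]])
print("bar top near",pl(*s(195,275),-.121),"underside",pl(*s(195,305),-.121))
print("lip top back",pl(*s(150,248),-.102),"hood bottom near",pl(*s(160,220),-.114))
print((np.array([.6152,-.0738])-[.6114,-.0858])@Y[:2])
a=.215;print(117+205*np.sin(a)+np.array([5,-5])*np.cos(a))
```

```text
bar top near [-0.0141  0.1677] underside [-0.014   0.1585]
lip top back [-0.0261  0.148 ] hood bottom near [-0.0221  0.1731]
0.012585544961550715
[165.6211 155.8513]
```

Run:
```python
from h import *
psi=-.290
def pos(t,al=.1175,out=.014):
    f=psi-np.pi/2-t; s=np.array([np.cos(f),np.sin(f)]); n=np.array([s[1],-s[0]])
    return 1000*(al*s+out*n)
p0=pos(0)
for t in [.01,.02,.03,.04,.05,.075,.1,.15,.2,.3,.4,.5,.6,.7,.8,.9,1,1.1,1.2,1.3,1.4,1.45]: print(t,pos(t)-p0)
```

```text
0.01 [-1.0835  0.4756]
0.02 [-2.1623  0.962 ]
0.03 [-3.2361  1.4591]
0.04 [-4.3048  1.967 ]
0.05 [-5.3685  2.4855]
0.075 [-8.0045  3.8281]
0.1 [-10.6061   5.2361]
0.15 [-15.6996   8.2452]
0.2 [-20.6364  11.505 ]
0.3 [-29.9908  18.7438]
0.4 [-38.5758  26.8804]
0.5 [-46.3055  35.8334]
0.6 [-53.1029  45.5134]
0.7 [-58.8999  55.8236]
0.8 [-63.6387  66.6611]
0.9 [-67.2718  77.9175]
1 [-69.763   89.4803]
1.1 [-71.0874 101.2341]
1.2 [-71.2318 113.0614]
1.3 [-70.1947 124.844 ]
1.4 [-67.9865 136.4643]
1.45 [-66.4496 142.1771]
```

The bar sits mid-slot, with its underside about 152–154 mm against a lip top of about 148 mm and no hood force. I'll pull outward gently.

>>> carry_out([
  [-1.1,0.5,0],
  [-1.1,0.5,0],
  [-1.1,0.5,0],
  [0,0,0],
  [0,0,0],
], hand=[18,18,18,18,18], yaw=[-0.01,-0.01,-0.01,0,0])

```text
time: 8.0
tool_pos: [0.6118, -0.0722, 0.168]
orientation: [-3.102, 0.497, -0.0]
force: [1.8, 3.2, -7.5]
grip_width: 0.0215
```

>>> carry_out([
  [-1.1,0.5,0],
  [-1.1,0.5,0],
  [-1.1,0.6,0],
  [0,0,0],
  [0,0,0],
], hand=[18,18,18,18,18], yaw=[-0.01,-0.01,-0.01,0,0])

```text
time: 8.62
tool_pos: [0.6084, -0.0706, 0.168]
orientation: [-3.094, 0.544, 0.001]
force: [1.1, 3.5, -7.9]
grip_width: 0.0213
```

```bash
python3 snap.py 5
```

```text
time 8.725
joint_pos [-0.3922  0.518   0.6254  1.7142 -0.3468  1.0226  0.0065]
tool_pos [ 0.6084 -0.0706  0.168 ]
orientation [-3.094   0.5437  0.0005]
force [ 1.2352  3.6096 -7.1371]
wrist_torque [ 0.4265 -0.2281 -0.0495]
grip_width 0.0209
```

View pics/side5.png

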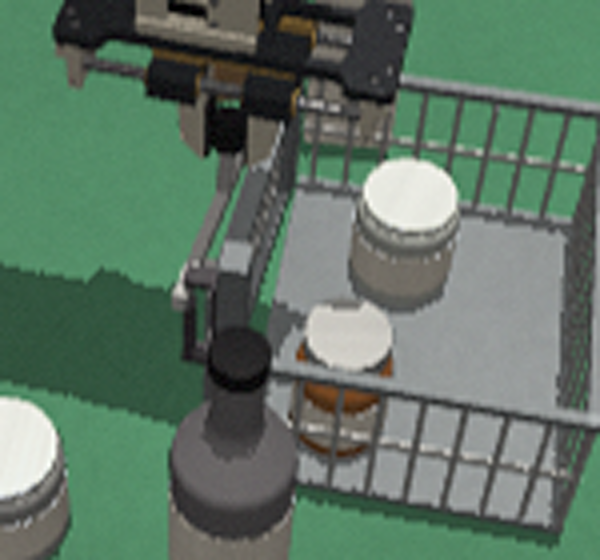

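The bar tip (180,290) is passing out through the slot over the lip. I'll keep going.

>>> carry_out([
  [-1.6,0.9,0],
  [-1.6,0.9,0],
  [-2.1,1.2,0],
  [-2.1,1.2,0],
  [-2.1,1.2,0],
], hand=[18,18,18,18,18], yaw=[-0.015,-0.015,-0.02,-0.02,-0.02])

```text
time: 9.35
tool_pos: [0.5991, -0.0652, 0.1681]
orientation: [-3.066, 0.685, -0.001]
force: [3.9, 4.8, -9.8]
grip_width: 0.0212
```

```bash
python3 snap.py 6
```

```text
time 9.45
joint_pos [-0.4245  0.5068  0.6532  1.7417 -0.3552  1.0141 -0.0802]
tool_pos [ 0.5988 -0.065   0.168 ]
orientation [-3.0659  0.6839  0.0002]
force [ 3.026   4.1448 -9.0179]
wrist_torque [ 0.5186 -0.295  -0.0908]
grip_width 0.0214
```

View pics/side6.png

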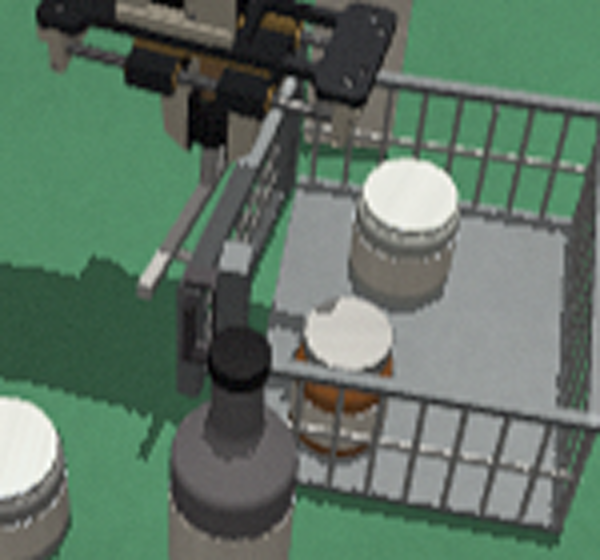

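View pics/top6.png

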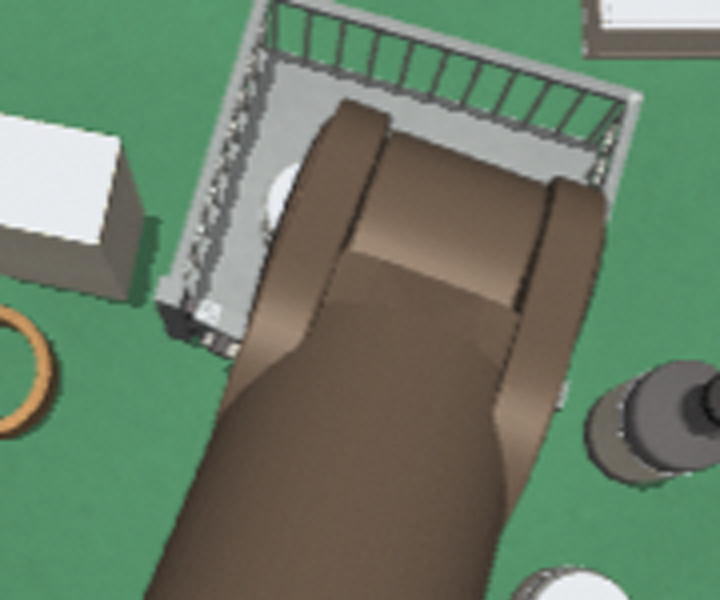

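The bar tip (150,285) is well outside the catch. I'll swing the gate on at about 0.8 rad/s.

>>> carry_out([
  [-8.8,6.7,-0.5],
  [-9,8,-0.5],
  [-8.2,8.5,0],
  [-7.2,9.4,0],
  [-6.3,10,0],
], hand=[18,18,18,18,18], yaw=[-0.1,-0.1,-0.1,-0.1,-0.1])

```text
time: 10.07
tool_pos: [0.5591, -0.0234, 0.1675]
orientation: [2.799, -1.426, 0.001]
force: [1.8, 1.7, -6.1]
grip_width: 0.0211
```

>>> carry_out([
  [-5.3,10.7,0],
  [-4.2,11,0],
  [-3.0,11.5,0],
  [-1.9,11.6,0],
  [-0.7,11.8,0],
], hand=[18,18,18,18,18], yaw=[-0.1,-0.1,-0.1,-0.1,-0.1])

```text
time: 10.7
tool_pos: [0.5437, 0.0333, 0.1675]
orientation: [2.359, -2.074, -0.001]
force: [0.2, 1.1, -4.1]
grip_width: 0.0211
```

```bash
python3 snap.py 7
```

```text
time 10.8
joint_pos [-0.8301  0.498   0.961   1.896  -0.4836  1.0024 -1.0938]
tool_pos [0.5434 0.0347 0.1671]
orientation [ 2.3621 -2.0698 -0.0026]
force [-3.0422  1.8251 -1.0307]
wrist_torque [ 0.1885  1.0348 -0.0272]
grip_width 0.0214
```

View pics/side7.png

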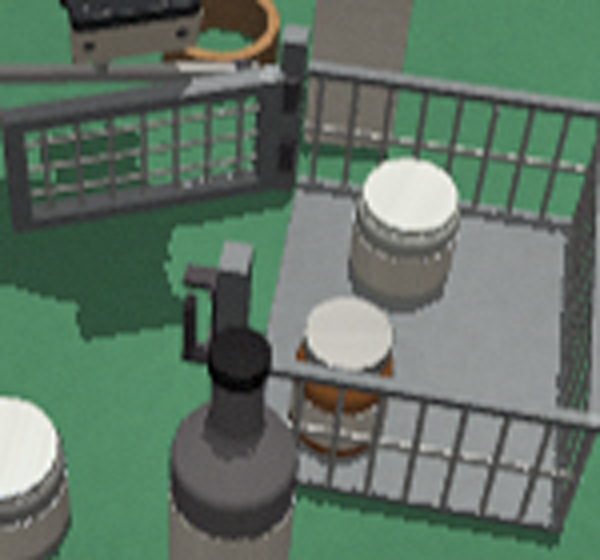

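>>> carry_out([
  [0.1,8.2,0],
  [0.9,9.4,0],
  [1.7,9.4,0],
  [2,8,0],
  [0,0,0],
], hand=[18,18,18,18,18], yaw=[-0.07,-0.08,-0.08,-0.07,0])

```text
time: 11.42
tool_pos: [0.5484, 0.0692, 0.1672]
orientation: [2.029, -2.397, -0.003]
force: [-4.1, 3.8, -0.4]
grip_width: 0.0213
```

>>> carry_out([
  [-3.7,0.6,-5.0],
  [-3.0,0.5,-4.7],
  [-2.7,0.5,-4.8],
  [-2.4,0.4,-4.4],
  [0,0,0],
], hand=[18,18,18,18,18], yaw=[0,0,0,0,0])

```text
time: 12.05
tool_pos: [0.5373, 0.0701, 0.1482]
orientation: [2.028, -2.399, 0.001]
force: [-3.1, -0.7, 2.5]
grip_width: 0.0214
```

Now I open gradually, hold still, and look before retreating.

>>> carry_out([
  [0,0,0],
  [0,0,0],
  [0,0,0],
  [0,0,0],
  [0,0,0],
], hand=[24,28,34,40,46], yaw=[0,0,0,0,0])

```text
time: 12.68
tool_pos: [0.5374, 0.0708, 0.1481]
orientation: [2.028, -2.399, 0.0]
force: [-0.1, 1.3, 0.7]
grip_width: 0.044
```

```bash
python3 snap.py 8
```

```text
time 12.775
joint_pos [-0.9307  0.5536  1.0302  1.9272 -0.5702  0.988  -1.3733]
tool_pos [0.5373 0.0708 0.1481]
orientation [ 2.028  -2.3993  0.0001]
force [-0.5798  0.6654  0.2538]
wrist_torque [-0.0283  0.2025 -0.0279]
grip_width 0.0458
```

View pics/side8.png

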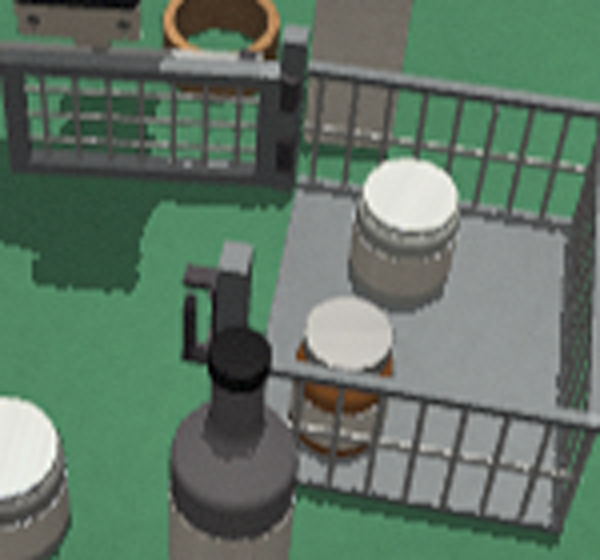

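The gate stands open at the upper left and the bar lies level along it. I'll retreat straight up, then back away to look.

>>> carry_out([
  [0,0,0],
  [0,0,15],
  [0,0,25],
  [0,0,30],
  [0,0,30],
], hand=[50,60,60,60,60], yaw=[0,0,0,0,0])

```text
time: 13.4
tool_pos: [0.5374, 0.0705, 0.2501]
orientation: [-2.027, 2.399, -0.001]
force: [0.2, 0.5, -0.3]
grip_width: 0.0601
```

>>> carry_out([
  [-20,30,10],
  [-20,40,0],
  [-20,40,0],
  [-20,40,0],
  [-20,40,0],
], hand=[60,60,60,60,60], yaw=[0.08,0.08,0.08,0.08,0.08])

```text
time: 14.02
tool_pos: [0.4368, 0.2618, 0.2592]
orientation: [-2.466, 1.945, -0.0]
force: [-0.5, 0.2, 0.1]
grip_width: 0.0604
```

>>> carry_out([
  [-20,40,0],
  [-20,40,0],
  [-20,40,0],
  [0,0,0],
  [0,0,0],
], hand=[60,60,60,60,60], yaw=[0.08,0.08,0.08,0,0])

```text
time: 14.65
tool_pos: [0.3779, 0.38, 0.2588]
orientation: [-2.679, 1.641, -0.001]
force: [-0.3, -0.3, 0.5]
grip_width: 0.06
```

```bash
python3 snap.py 9; python3 -c "
from h import *
cv2.imwrite('pics/side9f.png',load('side9.npz')['img'])
a=load('top9.npz')['img'];cv2.imwrite('pics/top9f.png',a)"
```

```text
time 14.75
joint_pos [-1.6334  0.3693  1.0238  1.7982 -0.3419  1.1662 -1.6029]
tool_pos [0.3782 0.3795 0.2587]
orientation [-2.6773  1.6429 -0.0005]
force [-0.5044  0.4976 -0.0342]
wrist_torque [-0.1019  0.1373 -0.0076]
grip_width 0.0599
```

View pics/top9.png

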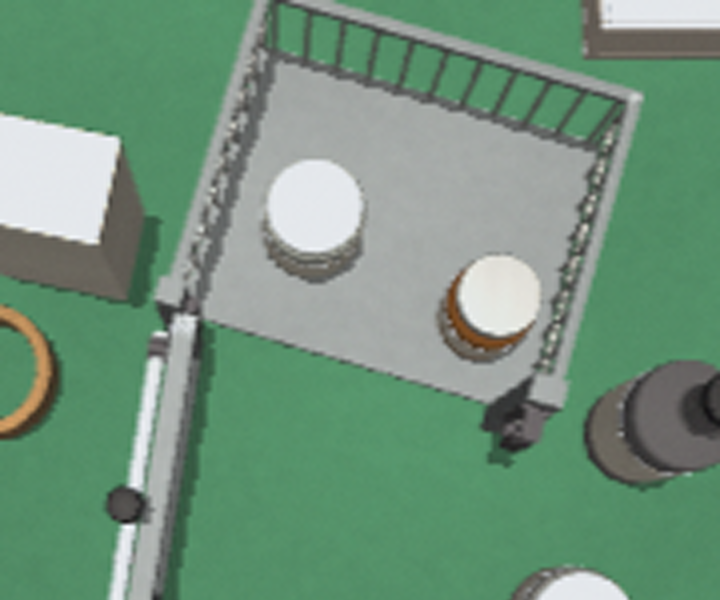

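View pics/side9f.png

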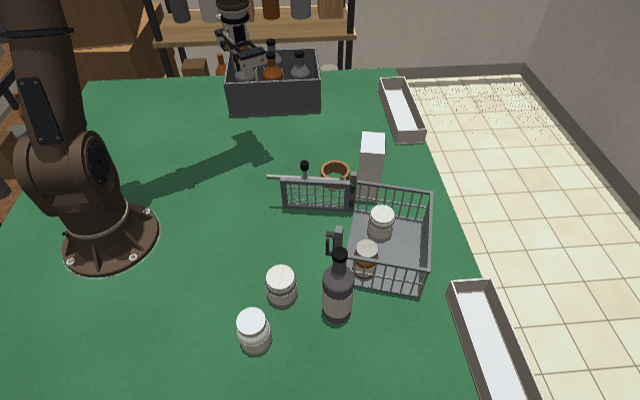

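The top view shows the gate wide open along (150–190, 330–600) and the knob at crop (125,505). The side view shows the knob at (305,165) and the jars where they were. I'll check the angles with numbers.

Run:
```python
from h import *
T=load("top9.npz");S=load("side9.npz");T0=load("top0.npz")
k,e=tri(T,(281,226),S,(305,164.5)); print("knob",k,e)
H=np.array([.6618,.0346]);v=k[:2]-H; f=np.arctan2(v[1],v[0])
rel=(-.29-np.pi/2-f)%(2*np.pi); print("gate",rel+np.arctan2(.014,.13), rel-np.arctan2(.014,.13),np.linalg.norm(v))
d=cv2.absdiff(T["img"],T0["img"]).max(2)
for n,x,y in(("syrup",420,205),("jar1",396,256),("jar2",438,280),("tape",246,193),("carton",262,150),("jar_in",373,177),("tin_in",328,153)): print(n,(d[y-14:y+15,x-14:x+15]>40).sum())
```

```text
knob [0.5375 0.069  0.1685] 0.003420091620404262
gate 1.6580882288161973 1.4435305175193918 0.12893176136860057
syrup 0
jar1 0
jar2 0
tape 0
carton 0
jar_in 0
tin_in 0
```

The knob height reads 3 mm high, and the two-view residual is 3.4 mm. I'll refine that before handing in.

Run:
```python
from h import *
def cen(img,x0,x1,y0,y1,th=45):
    g=img[y0:y1,x0:x1].max(2); m=(g<th).astype(np.uint8)
    n,l,s,c=cv2.connectedComponentsWithStats(m); i=1+np.argmax(s[1:,4]); return c[i]+[x0,y0],s[i]
for k,tb,sb in((0,(338,358,185,203),(330,348,200,217)),(9,(272,292,217,235),(296,314,155,174))):
    T=load(f"top{k}.npz");S=load(f"side{k}.npz")
    a,sa=cen(T["img"],*tb);b,sb_=cen(S["img"],*sb); print(k,a,sa,b,sb_,tri(T,a,S,b))
S=load("side9.npz")["img"][150:215,260:360];cv2.imwrite("pics/side9c.png",cv2.resize(S,None,fx=8,fy=8,interpolation=2))
```

```text
0 [345.6667 197.1111] [ 5 10  7  4  9] [338.9213 207.427 ] [ 5  2  9 12 89] (array([ 0.6076, -0.0829,  0.162 ]), np.float64(0.008337566962656999))
9 [284. 224.] [12  7  1  1  1] [304.0154 165.5231] [ 5  6  7 10 65] (array([0.5383, 0.0617, 0.1718]), np.float64(0.003922279038134448))
```

View pics/side9c.png

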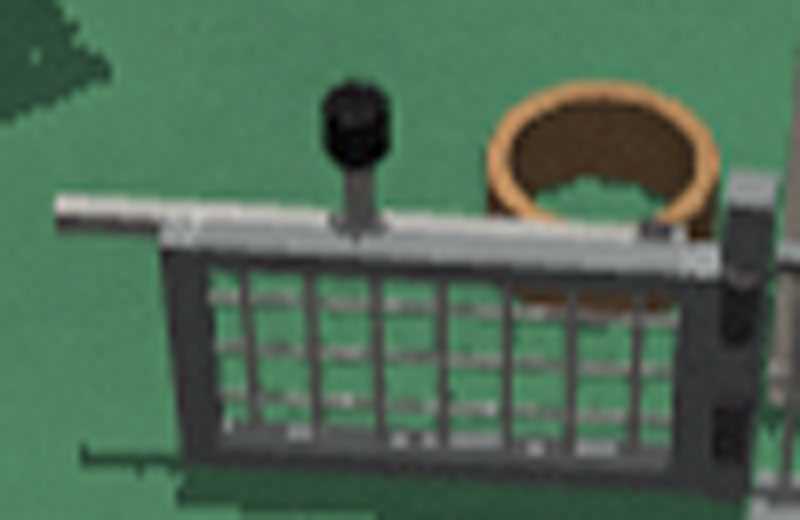

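Run:
```python
from h import *
S=load("side9.npz");H=np.array([.6618,.0346,0])
s=lambda x,y:((x+.5)/8+260-.5,(y+.5)/8+150-.5)
for th in(1.44,1.47):
    f=-.29-np.pi/2-th; a=np.array([np.cos(f),np.sin(f),0]); n=np.array([a[1],-a[0],0])
    def pl(x,y,off):
        o,d=ray(S,*s(x,y)); k=(off-(o-H)@n)/(d@n); p=o+k*d; return np.array([(p-H)@a,p[2]])
    L=pl(60,198,.018);Rr=pl(630,222,.018); print(th,"bar top back edge",L,Rr,"slope",(L-Rr)[1]/(L-Rr)[0],"knob",pl(357,125,.014))
    L=pl(165,252,-.006);Rr=pl(680,280,-.006); print(" gate top front edge",L,Rr,"slope",(L-Rr)[1]/(L-Rr)[0])
```

```text
1.44 bar top back edge [0.2325 0.122 ] [0.0377 0.1248] slope -0.014071456979431518 knob [0.1286 0.1664]
 gate top front edge [0.1927 0.1227] [0.0198 0.1224] slope 0.001663724331380176
1.47 bar top back edge [0.2351 0.1152] [0.0382 0.1237] slope -0.043079544638899084 knob [0.1296 0.1629]
 gate top front edge [0.1939 0.1169] [0.0196 0.1218] slope -0.02838391866032373
```

At a gate angle of 1.44 rad, the bar's slope is −0.014 and the gate's is 0.002. The bar top is at 122–125 mm and the knob at 166 mm, so the bar is down. Handing in.

```bash
python3 -c "
from bench import r
print(r.close_job())"
```

```text
the job is handed in; nothing more can be done
None
```

The latch bar is out of its catch, the gate stands open at about 1.44 rad (83°), the bar is lowered again, and the job is handed in; no verdict is reported. It took about 15 of the 54 s.

- **Lifting and opening:** I gripped the knob and lifted the bar about 0.21 rad in small steps. I drew it out through the slot, over a lip top I measured at about 148 mm. I then swung the gate at about 0.8 rad/s, lowered the bar, let go and backed away.
- **Forces:** At the end of each move the tool readings stayed below about 12 N, and the picture partway showed the bar passing through the slot. The downward force rose to about 9.8 N as the bar left the catch. I could not measure the contact force on the catch itself.
- **Bar lowered:** A first rough two-view reading put the knob 3 mm too high, with a 3.4 mm residual. An automatic dark-blob check failed in the top view and was not used. A second check, against the gate's plane in the side view, gave a level bar (slope −0.014) with the knob at 166 mm. That check assumed the gate angle from the first reading, and a slightly larger angle would also fit.
- **Jars, bottles and boxes:** Comparing top pictures from before and after, none of the seven had moved. The tool reads no contact force.

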